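# Open the water filter's key valve with the loose square key

## Robot

A 6-joint arm with a two-finger parallel gripper is mounted at the origin on a cart in front of the work surface, level with it; the furniture and walls round the work are solid. World frame = base frame: x ahead of the robot, y to its left, z up, the work surface at z = 0. Lengths are in m, angles in rad, forces in N, time in s.
With the tool pointing down it reaches from about 0.275 to 0.825 m from the base axis. Payload 4.9 kg.
Tool frame: the origin (TCP) lies midway between the tips of the shut fingers; the grasp point (between the pads) lies 19 mm behind it (grip_point_offset is the distance from the TCP to the grasp point, in m); z points along the fingers, y is the line along which they close (so a half turn about z gives the same grasp; the last joint's range is limited). The gripper opens to 85 mm and grips with 20 to 120 N. Pads are 22 mm wide; open, the fingers measure 114 mm over their backs; the gripper's body (76 mm by 85 mm) begins 54 mm behind the grasp point. The pads swing forward as they close: fully open they stand 13 mm farther back than shut.
Start: joints at [-1.279, 0.326, -0.193, 1.052, 0, 1.437], TCP at [0.227, -0.501, 0.231] pointing down, gripper open.
Joint ranges: [-2.65, 2.65], [-0.97, 1.79], [-1.3, 1.35], [-1.93, 2.1], [-1.47, 1.37], [-3.14, 3.14]. Speed limits (rad/s): [2.57, 2.57, 3.14, 3.14, 3.14, 3.14].

## Interface

Orientations are given as a rotation vector (axis times angle).
In Python, from cell import * gives the robot as it stands. Calls block until the motion is done:
- movep(position, orientation): joint-space move of the TCP to a pose.
- move_l(position, velocity=0.15, rot=None, until_force=None): straight line of the TCP; rot=None keeps the orientation; velocity is the mean speed in m/s. With until_force (N) it stops when the force on the tool has changed by that much, and returns True; else False.
- set_joints(angles): joint-space move.
- let_go() and grab(newtons=None): open the fingers fully, or close them until they stop; newtons is the grip in N (None keeps the last).
- sleep(seconds).
- ik(position, orientation): joint angles nearest the present ones, or None.
- get_state(): the state.
- grab_frame(name): name is "scene" or "side" or "wrist"; returns a dict with "img" (480x640x3 uint8, red, green, blue), "fx", "fy", "cx", "cy" (pixels), "k1" (the pictures are not rectified: a ray, as slopes to the right and down, at radius r is drawn at 1 + k1 r^2 times it, then the intrinsics apply), "cam_to_world" (4x4, takes a point from camera to world coordinates); the wrist camera has in their place "T_tool_cam" (4x4, takes a point from camera to tool coordinates, whose origin is the TCP and whose axes are the flange's). Camera axes: x right, y down, z forward; pixel columns grow to the right and rows downward; lengths in m; the calibration is good to about 2 mm. A picture is of the moment at which its call begins: read the wrist's pose just before it. There is no depth.
A pose or a line that the arm cannot do raises MotionError and nothing moves.
- sign_off(): hands the job in; it is judged then, once.
Trained networks look in the newest picture that a camera, given by its name, has taken for a name from the list of things; names that differ only in an ending like _2 or _b are one class to them, and where a whole thing is asked for, a point or a joint stands for the part that bears it (a point fixed in the world has none). Each returns a list of dicts, best first, with "score" (0 to 1); they miss things now and then, are a little off and sometimes report something else, mostly with a low value. They report only what shows in the picture. A call takes as long as a camera call. They do not tell look-alikes from the thing itself.
- spot_in(camera, name): "centre" ([column, row] in pixels, amid what is visible of it).
- silhouettes(camera, name): "mask" (480x640 bool, what is visible of it) and "centre" ([column, row] in pixels, amid what is visible of it).
- tip_of(camera, name): "centre" ([column, row] in pixels: a listed point, or the origin of a listed thing).
The state is a dict: "clock": time; "q": joint angles; "joint_velocities": joint speeds; "tau": joint torques, N m; "position": TCP position; "eef_rot": TCP orientation; "contact_force": force on the tool from outside, world axes, zero at the start; "wrist_torque": the same for the moment, N m; "finger_gap": opening from 0.0 (shut) to 1.0 (fully open); "grasp_force": force on a finger pad.
Only numpy, scipy, OpenCV 4.12 (cv2) and the standard library are available. Lean on these libraries where they do the work, as an engineer would, in place of code of your own. Each camera call takes 0.05 s, during which the arm holds its last target. There are 200 camera calls.

## Task

Take the square key out of its wooden rest, push its shank fully home in the recessed socket on top of the water filter head, and turn it clockwise until it comes up against its stop. The square hole may stand at any angle, so feel gently for where the key drops in and never force it, down or round. Leave the key standing fully home in the socket, let go of it, and do not disturb the pantry things standing around.

Things in the scene. Friction and masses are not known exactly. Their poses are not given: they have to be found in the camera images.
- square_key: Loose steel key with a red T-handle, about 0.15 kg, standing upright in its rest. Origin: centre of the underside of its blunt nose; z up the key, x along the handle. Shank 16 x 16 mm, sides parallel to x and y, z = 1 to 58 mm (the lowest 1 mm narrows by 0.3 mm a side). Handle 60 (x) by 20 (y) by 24 mm high, z = 57 to 81 mm: grip across y, from above
- key_tip (a point): The centre of the underside of the key's nose (the key's origin)
- key_grip (a point): The middle of the key's handle bar, 69 mm above the nose
- key_rest: Fixed dark wooden block, 76 mm square at its foot, 42 mm high, with a square hole of 18 mm, 32 mm deep (its floor is 10 mm above the worktop), in which the key stands. Origin: centre of its underside on the worktop; the hole's sides are parallel to its x and y. Wall cabinets hang behind it (over the worktop beyond x = 0.6): carry the key across near the robot
- filter_head: Fixed white water filter head, foot 180 (x) by 160 (y) mm, top at 73 mm, brass unions reaching 99 mm each way along y. Origin: centre of its underside on the worktop; a small gauge lies towards -x. A round steel collar 66 mm across stands on the top, from 73 to 85 mm, 20 mm from the origin along +x. Keep the force between key and filter head under 50 N (summed over contacts), down and at the stop
- valve_mouth (a point): On the socket's axis, level with the collar's top, 85 mm above the worktop; axes as the filter head's. The collar's round bore is 26 mm wide and 12 mm deep; at its foot lies the brass spindle with a square hole 17.4 mm wide, 22 mm deep, flat-bottomed
- socket_face (a point): On the socket's axis, at the top face of the brass spindle, 12 mm below the collar's top. Nothing measures the angle at which the square hole stands at the start: it may be any. The spindle turns about the vertical with about 0.1 Nm of friction, stays where it is left, and turns clockwise, seen from above, to a firm stop
- socket_floor (a point): On the socket's axis, at the floor of the square hole, 34 mm below the collar's top: the key's nose rests here when fully home. The key drops in when within about 0.1 rad of the hole's angle (every quarter turn fits); else it stands on the spindle's face, or sinks a few mm (under 6). Press lightly, lift, turn a little, try again. In the hole it has about 0.09 rad of play either way
- spindle (a joint): How far the spindle is turned clockwise from shut, in rad: 0 shut, 1.25 at the stop, fully open; 0 to 0.4 at the start. It does not tell the angle of the hole in the room, because the valve cartridge that carries the spindle was screwed into the head at an unknown angle and stays so
- mug: White mug, bystander, 92 x 127 x 95 mm, origin under its centre
- canister: Food canister with a green lid, bystander, 96 mm across, 121 mm high, origin under its centre
- honey_jar: Glass jar with a yellow lid, bystander, 63 mm across, 94 mm high, origin under its centre
- spice_jar: Spice jar with a red cap, bystander, 45 mm across, 106 mm high, origin under its centre
There are look-alikes about, which are no part of the job. Several things have the shape of the key_rest; the one meant has the colours described above.

How it is judged:
On the way, in this order (a step that is already met when the one before it is completed fails the run):
1. the key is lifted clear of its rest (z of key_tip in the frame of key_rest above 0.05 m), for 0.1 s.
2. the key is fully home in the socket, the valve not yet open (z of key_tip in the frame of valve_mouth below -0.029 m and horizontal distance between key_tip and valve_mouth below 0.004 m and value of joint spindle below 1.18 rad), for 0.1 s.
At the end, for the whole second after the job is handed in: The spindle is turned to its stop (joint above 1.18 rad of 1.25), the key's nose is at least 29 mm below the collar's top and within 4 mm of the socket's axis, the key is tilted less than 0.15 rad, at rest and released (value of joint spindle above 1.18 rad and z of key_tip in the frame of valve_mouth below -0.029 m and horizontal distance between key_tip and valve_mouth below 0.004 m and angle between square_key's own z axis and vertical below 0.15 rad and linear speed of square_key below 0.02 m/s); the robot touches nothing.
It fails at once if the key is forced: more than 50 N between key and filter head (contact force between square_key and filter_head above 50 N).
It fails at once if a bystander (mug, canister, honey jar or spice jar) is moved more than 30 mm (distance of any of mug, canister, honey_jar, spice_jar from where it was at the start of the episode above 0.03 m).
It also fails if it takes over 72 s, if anything falls off the work surface, if the arm or the gripper's body presses on something with over 40 N, if the wrist force passes 120 N, or if a joint passes its speed limit or range.

## Working session

There is one attempt and no reset: what is moved stays moved. The work goes in short steps, each a Python script; the robot and the scene stay as the last script left them, time stands still between calls to the robot, and variables do not carry over. Pictures are saved under pics/ and viewed, at most 10 in all, crops included, and the job is handed in when it is done.

```bash
mkdir -p pics; ls
cat > h.py <<'E'
from cell import *
import numpy as np, cv2
from scipy.spatial.transform import Rotation as R
def frame(n):
    s=get_state(); f=grab_frame(n)
    if n=="wrist":
        T=np.eye(4); T[:3,:3]=R.from_rotvec(s["eef_rot"]).as_matrix(); T[:3,3]=s["position"]
        f["T"]=T@np.array(f["T_tool_cam"])
    else: f["T"]=np.array(f["cam_to_world"])
    return f
def ray(f,p):
    K=np.array([[f["fx"],0,f["cx"]],[0,f["fy"],f["cy"]],[0,0,1.]])
    u=cv2.undistortPoints(np.array([[p]],float),K,np.array([f["k1"],0,0,0,0.]))[0,0]
    return f["T"][:3,3], f["T"][:3,:3]@np.array([u[0],u[1],1])
def atz(f,p,z):
    o,d=ray(f,p); return o+d*(z-o[2])/d[2]
def proj(f,P):
    c=(np.linalg.inv(f["T"])@np.append(P,1))[:3]; a=c[:2]/c[2]; a=a*(1+f["k1"]*(a@a))
    return np.array([f["fx"]*a[0]+f["cx"],f["fy"]*a[1]+f["cy"]])
def save(f,n,crop=None,s=1):
    i=f["img"][:,:,::-1]
    if crop: i=i[crop[1]:crop[3],crop[0]:crop[2]]
    cv2.imwrite("pics/"+n,cv2.resize(i,None,fx=s,fy=s,interpolation=cv2.INTER_CUBIC))
E
python3 - <<'E'
from h import *
np.set_printoptions(precision=3,suppress=True)
Z=dict(square_key=0,key_grip=.079,key_rest=0,filter_head=0,valve_mouth=.085,mug=0,canister=0,honey_jar=0,spice_jar=0)
for c in ["scene","side"]:
    f=frame(c); save(f,c+".png"); print(c,f["T"][:3,3])
    for n,z in Z.items():
        for d in tip_of(c,n)[:4]: print(n,round(d["score"],2),np.array(d["centre"]),atz(f,d["centre"],z if n!="square_key" else .01))
print(get_state()["clock"])
E
```

```text
pics
scene [-0.006  0.758  0.674]
square_key 0.78 [455.1 248. ] [ 0.431 -0.076  0.01 ]
key_grip 0.68 [466.3 219.6] [ 0.429 -0.093  0.079]
key_rest 0.94 [454.5 249.1] [ 0.437 -0.085  0.   ]
key_rest 0.57 [397.5 265.4] [0.484 0.055 0.   ]
filter_head 0.94 [317.6 299. ] [0.52  0.251 0.   ]
valve_mouth 0.61 [306.8 264.7] [0.534 0.267 0.085]
mug 0.6 [179.5 315.1] [0.658 0.473 0.   ]
canister 0.61 [218.1 267.7] [0.727 0.341 0.   ]
honey_jar 0.94 [266.1 237.9] [0.744 0.201 0.   ]
honey_jar 0.35 [308.7 266.5] [0.605 0.198 0.   ]
spice_jar 0.77 [314.3 212.5] [0.75  0.049 0.   ]
side [0.629 1.097 0.745]
square_key 0.78 [390.2 211.7] [ 0.433 -0.08   0.01 ]
key_grip 0.81 [395.  186.1] [ 0.427 -0.076  0.079]
key_rest 0.83 [393.4 212.6] [ 0.424 -0.092  0.   ]
key_rest 0.77 [374.6 252.3] [0.484 0.063 0.   ]
key_rest 0.72 [289.4 407.4] [0.66  0.469 0.   ]
filter_head 0.77 [366.5 312.9] [0.52  0.254 0.   ]
valve_mouth 0.96 [357.6 280.1] [0.539 0.263 0.085]
mug 0.84 [289.9 408.8] [0.66  0.471 0.   ]
mug 0.46 [357.9 295.9] [0.531 0.204 0.   ]
honey_jar 0.69 [258.1 349.3] [0.715 0.339 0.   ]
spice_jar 0.55 [246.  255.4] [0.754 0.062 0.   ]
1.0
```

View pics/scene.png

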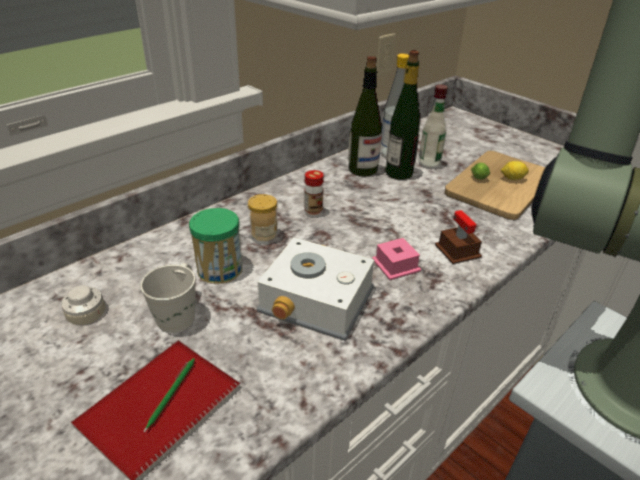

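View pics/side.png

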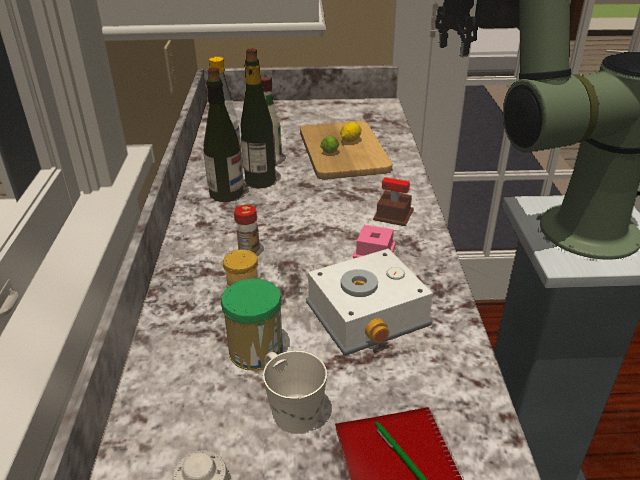

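Two things have the rest's shape: the brown block at scene (455,249), with the red-handled key standing in it, and the pink block at (397,260), which is empty. The brown one fits "dark wooden". I'll confirm it in a close wrist crop.

Run:
```python
from h import *
np.set_printoptions(precision=3,suppress=True)
s=get_state(); print(s["eef_rot"], R.from_rotvec(s["eef_rot"]).as_matrix())
movep([0.40,-0.08,0.27],s["eef_rot"]); 
f=frame("wrist"); print(f["T"], get_state()["q"], get_state()["clock"])
for n,z in dict(key_grip=.079,square_key=.01,key_rest=0).items():
    for d in tip_of("wrist",n): print(n,d["score"],d["centre"],atz(f,d["centre"],z))
m=silhouettes("wrist","square_key")
for d in m: print(d["score"],d["centre"],cv2.minAreaRect(np.argwhere(d["mask"])[:,::-1].astype(np.float32)))
save(f,"w1.png")
```

```text
[ 3.071  0.664 -0.   ] [[ 0.911  0.413  0.   ]
 [ 0.413 -0.911 -0.   ]
 [-0.     0.    -1.   ]]
[[ 0.413 -0.872 -0.262  0.468]
 [-0.911 -0.395 -0.12  -0.051]
 [ 0.001  0.289 -0.957  0.413]
 [ 0.     0.     0.     1.   ]] [-0.38   0.033 -0.455  1.083 -0.     2.337] 2.725
key_grip 0.94 [336.9, 187.6] [ 0.431 -0.083  0.079]
key_grip 0.62 [335.4, 180.6] [ 0.437 -0.079  0.079]
square_key 0.73 [334.9, 181.3] [ 0.43  -0.085  0.01 ]
key_rest 0.86 [336.1, 181.4] [ 0.429 -0.087  0.   ]
key_rest 0.77 [250.9, 86.1] [0.488 0.048 0.   ]
0.6 [335.9, 188.7] ((337.0, 192.00001525878906), (25.455841064453125, 60.81117630004883), 45.0)
```

View pics/w1.png

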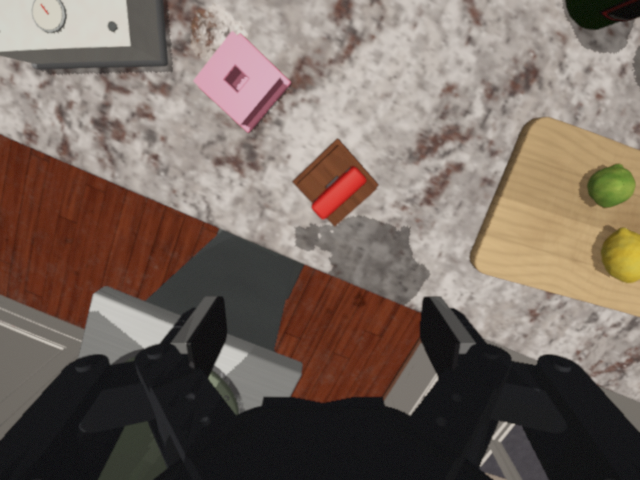

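The red T-handle is at about (339,193) and stands on the brown block (336,182). The pink look-alike at (243,82) is empty, so brown is the right rest. Next is a crop for confirmation and the handle angle, then the grasp.

```bash
cat >> h.py <<'E'
def redrect(f,z):
    h=cv2.cvtColor(f["img"],cv2.COLOR_RGB2HSV)
    m=(((h[...,0]<6)|(h[...,0]>174))&(h[...,1]>190)&(h[...,2]>120)).astype(np.uint8)
    n,l,st,c=cv2.connectedComponentsWithStats(m)
    b=[i for i in range(1,n) if st[i,4]>150]
    i=min(b,key=lambda i:np.hypot(*(c[i]-proj(f,[.43,-.083,.08]))))
    pts=np.argwhere(l==i)[:,::-1]
    W=np.array([atz(f,p,z)[:2] for p in pts])
    (cx,cy),(a,b2),an=cv2.minAreaRect((W*1000).astype(np.float32))
    bx=cv2.boxPoints(((cx,cy),(a,b2),an)); e=[bx[1]-bx[0],bx[2]-bx[1]]; e=max(e,key=np.linalg.norm)
    return np.array([cx,cy])/1000,(a,b2),np.arctan2(e[1],e[0])%np.pi
def down(yaw): # yaw = world angle of tool x; tool z down
    c,s=np.cos(yaw),np.sin(yaw)
    return R.from_matrix(np.array([[c,s,0],[s,-c,0],[0,0,-1]])).as_rotvec()
E
python3 - <<'E'
from h import *
f=frame("wrist"); print(redrect(f,.085)); save(f,"w1c.png",(270,120,410,240),4)
f=frame("scene"); print(redrect(f,.085))
f=frame("side"); print(redrect(f,.085))
E
```

```text
(array([ 0.42833173, -0.08619522]), (20.678630828857422, 58.49858093261719), np.float32(2.7478356))
(array([0.44700024, 0.62019592]), (126.42205047607422, 181.61029052734375), np.float32(1.7514428))
(array([0.49454178, 0.61333972]), (70.58307647705078, 107.78271484375), np.float32(1.737327))
```

View pics/w1c.png

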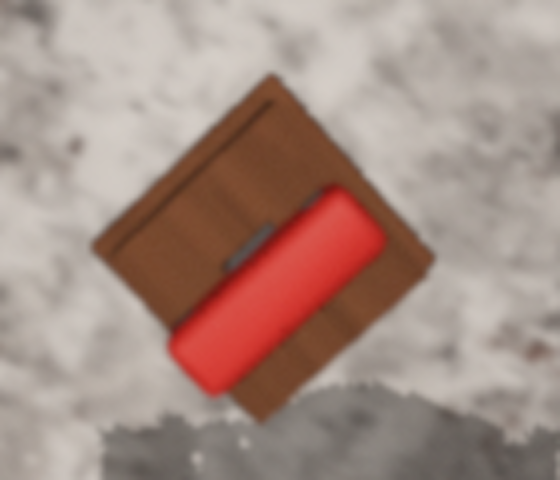

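The crop confirms it: a dark brown block with a steel shank under the red handle. The handle axis is at yaw 2.748 (mod pi). Grasping now.

Run:
```python
from h import *
np.set_printoptions(precision=3,suppress=True)
rv=down(2.748); x,y=.4285,-.0855
movep([x,y,.15],rv)
f=frame("wrist"); print(redrect(f,.085), [atz(f,d["centre"],.079) for d in tip_of("wrist","key_grip")])
c=move_l([x,y,.060],.08,until_force=8); print(c)
grab(20); s=get_state(); print(s["contact_force"],s["wrist_torque"],s["finger_gap"],s["grasp_force"],s["position"],s["q"],s["clock"])
```

```text
(array([ 0.428, -0.085]), (17.933452606201172, 58.557315826416016), np.float32(2.7489405)) [array([ 0.427, -0.087,  0.079])]
False
[-0.161  0.122  2.021] [-0.056  0.141  0.025] 0.23220924227679582 25.405591428279877 [ 0.429 -0.086  0.06 ] [-0.366  0.332 -0.703  0.535 -0.     0.027] 7.05
```

Run:
```python
from h import *
np.set_printoptions(precision=3,suppress=True)
grab(60); x,y=.4285,-.0855
move_l([x,y,.20],.12); s=get_state(); print(s["finger_gap"],s["contact_force"])
movep([.40,.05,.24],down(2.0)); movep([.512,.205,.24],down(1.2))
sleep(.2); f=frame("wrist"); print(f["T"]); save(f,"w2.png"); np.save("f2.npy",f,allow_pickle=True)
for n,z in dict(valve_mouth=.085,socket_face=.073,socket_floor=.051,filter_head=0).items():
    for d in tip_of("wrist",n): print(n,d["score"],d["centre"],atz(f,d["centre"],z))
for d in tip_of("wrist","key_tip"): print("tip",d)
print(s["contact_force"],get_state()["clock"],get_state()["q"])
```

```text
0.22892289708371213 [-0.034 -0.871 -1.157]
[[ 0.932 -0.347 -0.104  0.539]
 [-0.363 -0.892 -0.27   0.272]
 [ 0.001  0.289 -0.957  0.383]
 [ 0.     0.     0.     1.   ]]
valve_mouth 0.86 [328.4, 151.2] [0.541 0.261 0.085]
socket_face 0.83 [325.8, 155.9] [0.537 0.257 0.073]
socket_face 0.24 [313.1, 162.1] [0.524 0.256 0.073]
socket_floor 0.72 [324.1, 152.0] [0.536 0.26  0.051]
socket_floor 0.26 [325.1, 155.2] [0.536 0.257 0.051]
filter_head 0.94 [314.2, 161.1] [0.522 0.253 0.   ]
tip {'centre': [465.8, 11.6], 'score': 0.38}
[-0.034 -0.871 -1.157] 11.1083 [ 0.247  0.323 -0.174  1.074 -0.     2.189]
```

View pics/w2.png

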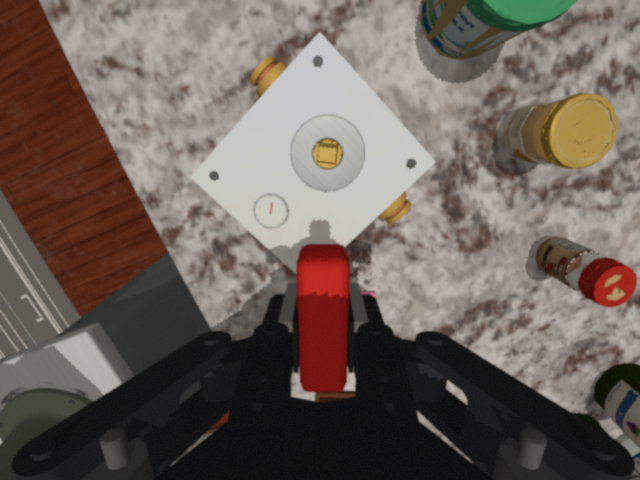

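Collar centred near (327,152), with the square hole visible inside. A crop should give me its angle.

Run:
```python
from h import *
np.set_printoptions(precision=4,suppress=True)
f=np.load("f2.npy",allow_pickle=True).item()
# rectify to world plane z=.073 at 0.15mm/px? ; 60mm window, plus z=.085 version
out=[]
for z,w in ((.085,.045),(.073,.016)):
    N=400; c=np.array([.5375,.260])
    mx=np.zeros((N,N),np.float32); my=mx.copy()
    for i in range(N):
        for j in range(N):
            mx[i,j],my[i,j]=proj(f,[c[0]+(j/N-.5)*2*w,c[1]-(i/N-.5)*2*w,z])
    out.append(cv2.remap(f["img"],mx,my,cv2.INTER_CUBIC)[:,:,::-1])
im=np.hstack(out)
for k in (0,400): cv2.drawMarker(im,(k+200,200),(255,0,255),0,12,1)
cv2.imwrite("pics/hole.png",im)
```

```text
(no output)
```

View pics/hole.png

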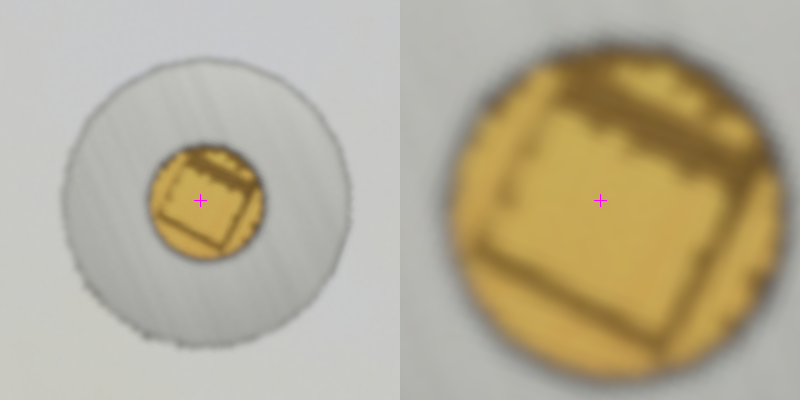

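```bash
cat >> h.py <<'E'
def yaw0():
    M=R.from_rotvec(get_state()["eef_rot"]).as_matrix(); return np.arctan2(M[1,0],M[0,0])
def probe(z):
    """lateral feel of the bore at TCP height z; returns centre"""
    c=np.array(get_state()["position"])[:2].copy()
    for it in range(1):
        for ax in (0,1):
            e=[]
            for sg in (1,-1):
                t=np.array([c[0],c[1],z]); t[ax]+=sg*.008
                h=move_l(t,.012,until_force=4); e.append(get_state()["position"][ax]); print(ax,sg,h,e[-1],get_state()["contact_force"])
                move_l([c[0],c[1],z],.03)
            c[ax]=np.mean(e); move_l([c[0],c[1],z],.03)
    return c
E
python3 - <<'E'
from h import *
np.set_printoptions(precision=4,suppress=True)
x,y=.5391,.2594
movep([x,y,.165],down(2.70)); sleep(.3); print(get_state()["contact_force"],get_state()["q"])
h=move_l([x,y,.1275],.03,until_force=4); s=get_state()
print(h,s["position"],s["contact_force"],s["clock"])
f=frame("side"); save(f,"s2.png",(290,190,450,310),4)
if not h: print(probe(.1275),get_state()["clock"])
E
```

```text
[-0.2896 -0.1166 -0.9151] [ 0.325   0.4632 -0.1603  0.9469  0.      0.7669]
False [0.5393 0.2595 0.1278] [ 0.0315  0.157  -0.9571] 14.0917
0 1 True 0.541781083843065 [ 0.4227  0.2505 -1.4366]
0 -1 True 0.5372368289013639 [2.4355 1.563  0.3577]
1 1 True 0.2618587153486715 [-0.2386 -1.1353 -0.0942]
1 -1 True 0.25680256026262155 [ 0.5914  1.0249 -0.9557]
[0.5395 0.2593] 17.3667
```

View pics/s2.png

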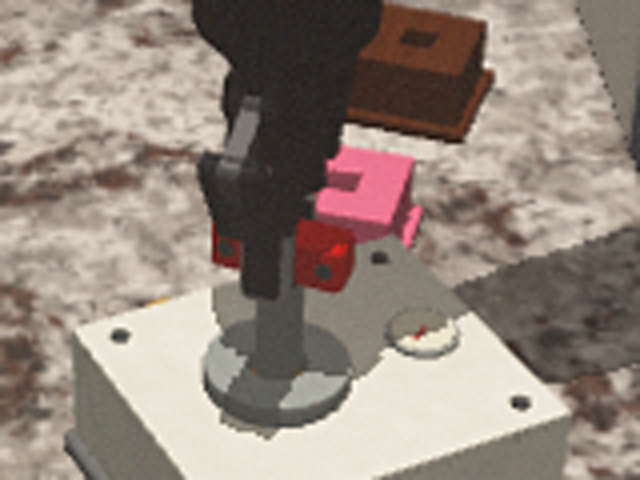

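The crop shows the shank standing inside the collar, and the bore is felt out at (0.5395, 0.2593). Now a gentle try for the drop.

Run:
```python
from h import *
np.set_printoptions(precision=4,suppress=True)
x,y=.5395,.2593; Z=.1265
ok=False
for d in (0,.06,-.06,.12,-.12,.18,-.18,.24,-.24):
    move_l([x,y,Z],.05,rot=down(2.70+d))
    h=move_l([x,y,.1012],.02,until_force=5); s=get_state()
    print(d,h,s["position"],s["contact_force"],s["wrist_torque"],s["clock"])
    if s["position"][2]<.106: ok=True;break
    if s["clock"]>35: break
print(ok)
```

```text
0 False [0.5396 0.2594 0.1013] [ 0.075   0.3292 -0.6462] [ 0.0003 -0.0435 -0.0233] 19.0333
True
```

It went home on the first try with no contact force. Turning clockwise in small steps, watching the torque.

Run:
```python
from h import *
np.set_printoptions(precision=3,suppress=True)
q=np.array(get_state()["q"]); q0=q.copy()
t0=get_state()["wrist_torque"][2]
for i in range(60):
    q[5]+=.03; set_joints(q); s=get_state(); t=s["wrist_torque"][2]-t0
    print(round(q[5]-q0[5],3),round(s["q"][5]-q0[5],3),round(t,3),np.array(s["contact_force"]),round(s["clock"],2))
    if abs(t)>.22 or np.linalg.norm(s["contact_force"])>10 or s["clock"]>50: break
print(s["position"],s["finger_gap"])
```

```text
0.03 0.029 -0.016 [-0.01   0.194 -1.11 ] 19.28
0.06 0.059 0.024 [ 0.373 -0.348 -1.479] 19.53
0.09 0.089 0.088 [ 0.142  0.242 -1.731] 19.78
0.12 0.119 0.004 [ 0.688  0.306 -1.191] 20.03
0.15 0.149 -0.01 [-0.041 -0.724 -0.516] 20.28
0.18 0.179 0.084 [-0.205 -1.778 -0.267] 20.53
0.21 0.209 0.068 [-0.187 -2.201  0.045] 20.78
0.24 0.239 0.119 [-0.323 -3.348  0.419] 21.03
0.27 0.269 0.061 [-1.492 -4.251 -0.343] 21.28
0.3 0.299 0.071 [-1.647 -4.566  0.22 ] 21.53
0.33 0.329 0.103 [-1.562 -3.509  0.437] 21.78
0.36 0.359 0.043 [-2.115 -4.419  0.588] 22.03
0.39 0.389 0.072 [-1.492 -5.05   1.836] 22.28
0.42 0.419 0.119 [-2.813 -4.344  0.627] 22.53
0.45 0.449 0.083 [-1.67  -5.004  0.651] 22.78
0.48 0.479 0.104 [-2.388 -5.393 -0.003] 23.03
0.51 0.509 0.114 [-2.267 -4.44   1.416] 23.28
0.54 0.539 0.126 [-1.815 -5.254  1.507] 23.53
0.57 0.569 0.075 [-1.909 -5.155  1.159] 23.78
0.6 0.599 0.064 [-3.109 -4.779  2.527] 24.03
0.63 0.629 0.042 [-2.139 -5.391  2.147] 24.28
0.66 0.659 0.106 [-2.12  -4.46   1.139] 24.53
0.69 0.689 0.061 [-2.039 -4.659  1.168] 24.78
0.72 0.719 0.064 [-2.728 -5.305  1.229] 25.03
0.75 0.749 0.044 [-2.586 -5.683  1.669] 25.28
0.78 0.779 0.07 [-3.377 -5.731  2.245] 25.53
0.81 0.809 0.111 [-3.146 -6.214  2.688] 25.78
0.84 0.839 0.065 [-3.316 -6.114  2.585] 26.03
0.87 0.869 0.079 [-3.863 -5.178  3.267] 26.28
0.9 0.899 0.054 [-3.023 -5.69   2.392] 26.53
0.93 0.929 0.064 [-3.232 -6.356  3.337] 26.78
0.96 0.959 0.083 [-3.053 -6.03   3.311] 27.03
0.99 0.989 0.02 [-3.803 -5.766  2.79 ] 27.28
1.02 1.019 0.114 [-3.516 -5.925  3.703] 27.53
1.05 1.049 0.089 [-3.789 -6.694  3.58 ] 27.78
1.08 1.079 0.107 [-4.029 -5.588  2.68 ] 28.03
1.11 1.109 0.084 [-3.543 -6.044  3.64 ] 28.28
1.14 1.139 0.196 [-4.655 -5.064  3.472] 28.53
1.17 1.168 0.43 [-2.971 -5.778  3.589] 28.78
[0.538 0.259 0.101] 0.22432542029185792
```

The stop is felt sharply at 1.14–1.17 rad. I'll relieve slightly, release, retreat straight up and check.

Run:
```python
from h import *
np.set_printoptions(precision=3,suppress=True)
q=np.array(get_state()["q"]); q[5]-=.04; set_joints(q); s=get_state(); print(s["wrist_torque"],s["contact_force"])
let_go(); p=np.array(get_state()["position"])
move_l([p[0],p[1],.22],.1); sleep(.3); s=get_state(); print(s["contact_force"],s["finger_gap"],s["clock"],yaw0())
M=R.from_rotvec(s["eef_rot"]).as_matrix()[:,0]
move_l(np.array([.5395,.2593,.24])-.06*M,.15); sleep(.2)
f=frame("wrist"); save(f,"w3.png")
for n,z in dict(key_grip=.120,square_key=.051).items():
    for d in tip_of("wrist",n)[:2]: print(n,d["score"],atz(f,d["centre"],z))
m=silhouettes("wrist","square_key")
h=cv2.cvtColor(f["img"],cv2.COLOR_RGB2HSV)
g=proj(f,[.5395,.2593,.132])
mk=(((h[...,0]<6)|(h[...,0]>174))&(h[...,1]>190)&(h[...,2]>90)).astype(np.uint8)
n,l,st,c=cv2.connectedComponentsWithStats(mk); i=min([i for i in range(1,n) if st[i,4]>150],key=lambda i:np.hypot(*(c[i]-g)))
W=np.array([atz(f,p,.13)[:2]*1000 for p in np.argwhere(l==i)[:,::-1]],np.float32); print(cv2.minAreaRect(W),get_state()["clock"])
```

```text
[-1.078  0.398  0.083] [-2.097 -4.639  0.267]
[0.139 1.389 0.153] 0.997372608577219 31.3333 1.5715666933051522
key_grip 0.8 [0.538 0.26  0.12 ]
square_key 0.77 [0.535 0.264 0.051]
((538.9217529296875, 259.48016357421875), (18.482595443725586, 57.04248809814453), 0.15274856984615326) 32.3
```

View pics/w3.png

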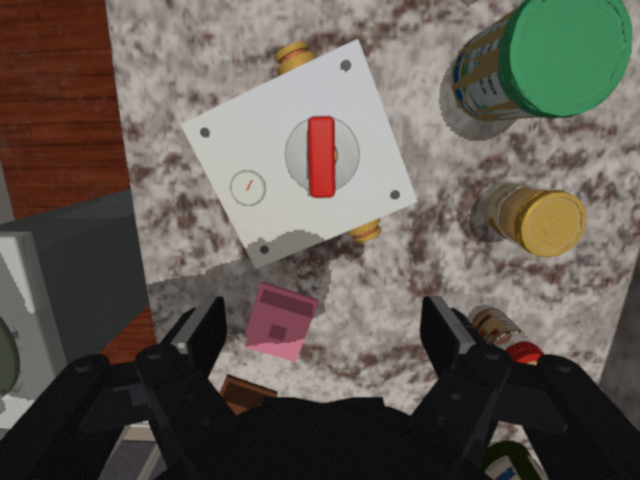

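The key stands upright at (321,157) in the collar, centred within 1 mm, with the fingers clear of it. The bystanders in view (canister, honey jar, spice jar) look undisturbed.

```bash
python3 -c "
from cell import *
print(sign_off())"
```

```text
the job is handed in; nothing more can be done
None
```

The key is fully home in the socket, turned clockwise until it met a firm stop, released and standing upright; I handed the job in at about 32 s of the 72 s allowed, and the judge's verdict was not shown.

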